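# Unbolt the sample cage and hold its gate ajar

### The arm

A 7-joint arm with a two-finger parallel gripper is mounted at the origin on a cart in front of the work surface, level with it; the furniture and walls round the work are solid. World frame = base frame: x ahead of the robot, y to its left, z up, the work surface at z = 0. Lengths are in m, angles in rad, forces in N, time in s.
With the tool pointing down it reaches from about 0.425 to 0.975 m from the base axis. Payload 16.7 kg.
Tool frame: the origin (TCP) lies midway between the tips of the shut fingers; the grasp point (between the pads) lies 19 mm behind it; z points along the fingers, y is the line along which they close (so a half turn about z gives the same grasp; the last joint's range is limited). The gripper opens to 85 mm and grips with 20 to 120 N. Pads are 22 mm wide; open, the fingers measure 114 mm over their backs; the gripper's body (76 mm by 85 mm) begins 54 mm behind the grasp point. The pads swing forward as they close: fully open they stand 13 mm farther back than shut.
Start: joints at [1.141, 0.426, 0.074, 1.606, -0.034, 1.111, -0.067], TCP at [0.186, -0.649, 0.231] pointing down, gripper open.
Joint ranges: [-2.85, 2.85], [-0.5, 2.14], [-1.23, 1.37], [0.21, 2.46], [-1.02, 4.16], [0.16, 2.05], [-2.73, 2.73]. Speed limits (rad/s): [1.89, 1.89, 2.39, 2.39, 3.01, 3.01, 3.01].

### API

Orientations are given as a 3x3 rotation matrix whose columns are the frame's x, y, z axes.
In Python, from workcell import get_obs, viewer, job gives the robot as it stands. The module is installed in compiled form; this text tells all that it offers.
- The arm moves only by the tool jog_arm, never from a script. Its argument "deltas" is a list of rows, each an object of numbers: "tx", "ty", "tz": the shift along the tool's x, y, z in mm; "rx", "ry", "rz": the turn, a rotation vector about the tool's x, y, z in rad; "hand": the opening, from 0 (shut) to 1 (fully open). In form: [{"tx": .., "ty": .., "tz": .., "rx": .., "ry": .., "rz": .., "hand": ..}, ...]. A call has 1 to 5 rows; each row shifts and turns the commanded pose from where the row before left it, along the tool's axes as they then stand; what a row does not reach is not made up. A row lasts 1/8 s, in which the tool goes at most 62.5 mm and 10.7 degrees, less where a joint would pass 70% of its speed; a pose out of reach is approached as far as the arm can. A call with a gripper value outside its range is refused whole. The fingers move at their own pace and stop on an object; "force" is the grip in N (left out, the last holds). Time passes only in rows, so rows that do not move let the fingers close. It gives the time, the measured TCP pose, the force, the opening and the grip force at its end, in the units of the state.
- get_obs(): the state, without advancing time (a new reading comes with each control period).
- viewer.snapshot(name): name is "side" or "top"; returns the picture (480x640x3 uint8, red, green, blue); there is no depth.
- viewer.camera_info(name): a dict with "camera_matrix" (3x3 intrinsics, pixels), "position" and "attitude" of the camera in the world. Camera axes: x right, y up, looking along -z (the intrinsics and any distortion apply to the point x, -y, -z); pixel columns grow to the right and rows downward; lengths in m; the calibration is good to about 2 mm. A picture is of the moment at which its call begins. camera_info takes no time and is no camera call.
- job.job_done(): hands the job in; it is judged then, once.
The state is a dict: "time_s": time; "joint_positions": joint angles; "dq": joint speeds; "joint_torque": joint torques, N m; "tcp_pos": TCP position; "ee_rot": TCP orientation; "force": force on the tool from outside, world axes, zero at the start; "moment": the same for the moment, N m; "gripper_width": finger opening in m; "grasp_force": force on a finger pad.
Only numpy, scipy, OpenCV 4.12 (cv2) and the standard library are available. Lean on these libraries where they do the work, as an engineer would, in place of code of your own. Each camera call takes 0.05 s, during which the arm holds its last target. There are 200 camera calls.

### The job

Unbolt the small sample cage and hold its self-closing gate open about a hand's width (8 to 10 cm at its free edge) for a colleague. Take the upright knob of the gate's barrel bolt; the bolt sags, so its thick tip hangs behind the up-bent lip of the keeper, and the keeper is weak: lift the bolt over the lip as you draw it fully back towards the hinge, never forcing it against the keeper, then pull the gate open by the same knob. Finish while still holding the knob with the gate standing still ajar, and leave everything in, on and around the cage where it is.

Things in the scene. Friction and masses are not known exactly. Their poses are not given: they have to be found in the camera images.
- cage: The sample cage, fixed to the surface: aluminium frame with clear panels, 140 deep (x) x 300 wide (y) x 126 mm tall, with a closed roof. Origin at the centre of its underside; its x points from the gate at the front to the back, its y towards the hinge side (left, seen from the robot), z up. The gate closes the front at x = -70 mm (12 mm thick), the keeper sits on the 60 mm wide front stile at the -y end.
- knob (a point): Centre of the bolt's upright knob: a vertical steel cylinder 20 mm across and 36 mm tall on an 8 mm stem that stands up from the bolt. Everything of the cage is below z = 126 mm; with the bolt down the knob spans z = 133 to 169 mm (this point at 151), so it can be gripped from above. It stands 24 mm in front of the gate's mid-plane (18 mm off the gate's face) and, at home, 177 mm from the hinge axis along the gate. The timer on the roof stays over 25 mm behind the gate plane.
- bolt: The steel barrel bolt, with its knob: a level 9 mm rod along the gate's front face, axis 92 mm above the surface when down, with a 24 mm thick, 18 mm long tip at the keeper end. 0.10 to 0.17 kg. It slides in two tall worn guide straps on the gate: sideways along the gate and up and down, without turning. Origin on the rod's axis 59 mm below knob; y points along the gate towards the hinge.
- bolt_draw (a joint): How far the bolt is drawn back along the gate towards the hinge, m: about 0 at home (starts 0 to 3 mm), stop at 0.040. The tip meets the keeper lip at about 0.006 unless lifted; the tip is out of the keeper, and the gate free, beyond 0.022. Light friction, about 1 N; it stays where it is left.
- bolt_lift (a joint): How far the bolt is raised in its straps, m: 0 sagging (its weight pulls it down), stop at 0.016. The tip clears the keeper lip above about 0.007.
- keeper: The bent steel keeper on the fixed stile, open at the top: floor, front wall that keeps the tip (and so the gate) from coming forward even when lifted, and on the gate side an up-bent lip. Origin and axes the same as cage. It is weak: more than 15 N on it, from anything, is too much.
- keeper_lip (a point): Top middle of the keeper's lip (3 mm thick), 86.5 mm above the surface; the sagging rod passes 1 mm over it.
- gate_hinge (a point): Point on the gate's vertical hinge axis, 60 mm above the surface.
- gate_edge (a point): Point on the gate's free edge, 199 mm from the hinge axis, 60 mm above the surface.
- gate (a joint): Gate angle, rad: 0 shut, grows as the free edge swings out towards the robot (clockwise from above), stop at 1.2. A spring pulls it shut with 0.3 N m when closed to 0.4 N m at 0.45 rad (about 3 N at the drawn-back knob). 0.45 rad opens the free edge 90 mm.
- small_bottle_mid (a point): white screw-cap bottle, 45 mm across, 90 mm tall, standing inside the cage; leave alone. Point at its centre
- caged_vial_mid (a point): glass vial 27 mm across, 61 mm tall, standing inside the cage; leave alone. Point at its centre
- front_vial_mid (a point): glass vial 27 mm across, 61 mm tall, standing on the surface in front of the cage's hinge side; leave alone. Point at its centre
- timer_mid (a point): bench timer 72x64x18 mm lying on the cage's roof; leave alone. Point at its centre
- tall_bottle_mid (a point): screw-cap bottle 57 mm across, 123 mm tall, standing near the front left; leave alone. Point at its centre
- calculator_mid (a point): pocket calculator 118x70x13 mm on the surface to the right; leave alone. Point at its centre
- tip_box_mid (a point): lidded pipette tip box 91x122x75 mm to the right; leave alone. Point at its centre. Behind it stands a fixed row of books up to 290 mm tall: pass above or in front of them
- mouse_mid (a point): computer mouse 104x58x40 mm, far right; leave alone. Point at its centre

How it is judged:
On the way, in this order (a step that is already met when the one before it is completed fails the run):
1. the bolt is lifted clear of the lip while still in the keeper (value of joint bolt_lift above 0.006 m and value of joint bolt_draw below 0.02 m).
2. the bolt is drawn back out of the keeper (value of joint bolt_draw above 0.028 m), for 0.1 s.
At the end, for the whole second after the job is handed in: The bolt is drawn back more than 22 mm, the gate stands still (under 0.1 rad/s) ajar between 0.25 and 0.75 rad (5 to 14.5 cm at the free edge) and the fingers still hold the bolt's knob (more than 1 N) (value of joint gate between 0.25 and 0.75 rad and value of joint bolt_draw above 0.022 m and velocity of joint gate between -0.1 and 0.1 rad/s and contact force between the fingers and bolt above 1 N); the arm keeps its last pose, push and grip.
It fails at once if the weak keeper is loaded with more than 15 N (contact force between keeper and anything else above 15 N).
It fails at once if a bystander in, on or around the cage is moved more than 20 mm (distance of any of small_bottle_mid, caged_vial_mid, front_vial_mid, timer_mid, tall_bottle_mid, calculator_mid, tip_box_mid, mouse_mid from where it was at the start of the episode above 0.02 m).
It also fails if it takes over 38 s, if anything falls off the work surface, if the arm or the gripper's body presses on something with over 40 N, if the wrist force passes 120 N, or if a joint passes its speed limit or range.

## Working session

There is one attempt and no reset: what is moved stays moved. The work goes in short steps, Python scripts to look and compute and a tool call to move; the robot and the scene stay as the last step left them, time stands still between calls to the robot, and variables do not carry over. Pictures are saved under pics/ and viewed, at most 10 in all, crops included, and the job is handed in when it is done.

Besides the shell and the picture viewer there is one more tool, called after "Call:" as a command line: name --argument value ..., lists and objects as JSON in quotes. jog_arm: Moves the arm, as the interface text tells. Its arguments: {"type":"object","properties":{"deltas":{"type":"array","items":{"type":"object","properties":{"tx":{"type":"number"},"ty":{"type":"number"},"tz":{"type":"number"},"rx":{"type":"number"},"ry":{"type":"number"},"rz":{"type":"number"},"hand":{"type":"number"}}}},"force":{"type":"number"}},"required":["deltas"]}

```bash
mkdir -p pics; cat > h.py <<'E'
import numpy as np, cv2
from workcell import get_obs, viewer, job
def snap(cam,name):
    im=viewer.snapshot(cam); cv2.imwrite(f'pics/{name}.png',im[:,:,::-1]); return im
def ray(cam,u,v):
    c=viewer.camera_info(cam);K=np.array(c['camera_matrix']);d=np.linalg.inv(K)@[u,v,1]
    d=np.array([d[0],-d[1],-d[2]]);R=np.array(c['attitude']);p=np.array(c['position'])
    d=R@d; return p,d/np.linalg.norm(d)
def onz(cam,u,v,z):
    p,d=ray(cam,u,v);return p+d*(z-p[2])/d[2]
def tri(u1,v1,u2,v2):
    p,d=ray('side',u1,v1);q,e=ray('top',u2,v2)
    s,t=np.linalg.lstsq(np.c_[d,-e],q-p,rcond=None)[0]
    return (p+s*d+q+t*e)/2,np.linalg.norm(p+s*d-q-t*e)
def proj(cam,P):
    c=viewer.camera_info(cam);K=np.array(c['camera_matrix']);x=np.array(c['attitude']).T@(np.array(P)-c['position'])
    x=K@[x[0],-x[1],-x[2]];return x[:2]/x[2]
E
python3 - <<'E'
from h import *
np.set_printoptions(precision=4,suppress=True)
snap('side','s0');snap('top','t0')
for c in('side','top'):print(viewer.camera_info(c))
o=get_obs();print(o)
E
```

```text
{'camera_matrix': array([[449.8496,   0.    , 321.9272],
       [  0.    , 449.8496, 239.1524],
       [  0.    ,   0.    ,   1.    ]]), 'position': array([0.069 , 0.911 , 1.0588]), 'attitude': array([[-0.9304,  0.2213, -0.2924],
       [-0.3661, -0.605 ,  0.7071],
       [-0.0204,  0.7649,  0.6438]])}
{'camera_matrix': array([[485.8372,   0.    , 322.8672],
       [  0.    , 485.8372, 235.5434],
       [  0.    ,   0.    ,   1.    ]]), 'position': array([ 0.2017, -0.1514,  1.5727]), 'attitude': array([[ 0.0362,  0.9766, -0.2122],
       [-0.9993,  0.0366, -0.0018],
       [ 0.006 ,  0.2121,  0.9772]])}
{'time_s': 0.1, 'joint_positions': array([ 1.1415,  0.4267,  0.0739,  1.6066, -0.0341,  1.1108, -0.0671]), 'dq': array([-0.0001, -0.0013, -0.0011, -0.0017, -0.0007,  0.0017,  0.0006]), 'joint_torque': array([  0.0087, -95.1526,   3.7718, -46.4402,   0.0197,   0.0066,
         0.0001]), 'tcp_pos': array([ 0.1863, -0.6484,  0.2307]), 'ee_rot': array([[ 0.9611,  0.2762, -0.0004],
       [ 0.2762, -0.9611,  0.0011],
       [-0.0001, -0.0012, -1.    ]]), 'force': array([ 0.486 , -0.1591, -0.1753]), 'moment': array([-0.0007, -0.0316,  0.0045]), 'grasp_force': 0.0, 'gripper_width': 0.08509030388177104}
```

View pics/s0.png

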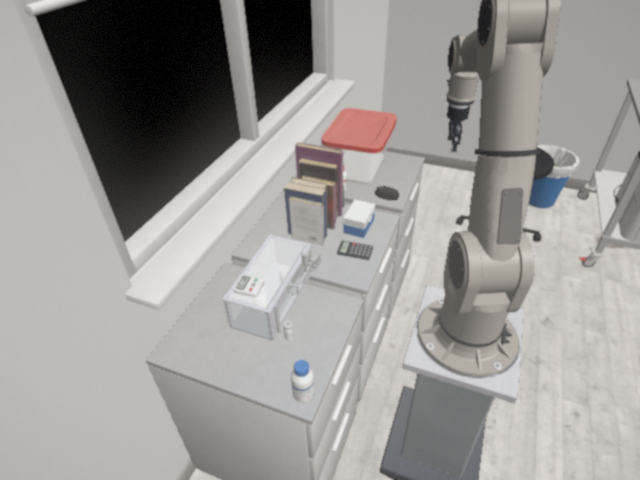

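View pics/t0.png

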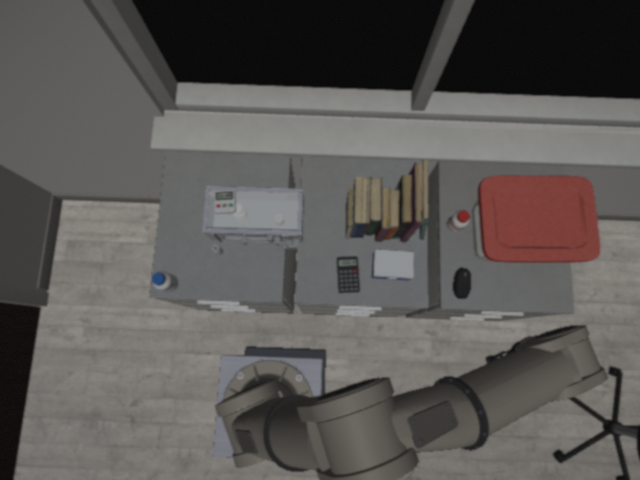

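The side view shows the cage at about (270,285), with its gate facing right and down. The top view shows it at (253,212), with the bolt hardware near (280,240). I'll enlarge both.

```bash
python3 - <<'E'
from h import *
a=cv2.imread('pics/s0.png')[230:350,215:335];b=cv2.imread('pics/t0.png')[170:270,195:315]
cv2.imwrite('pics/cs.png',cv2.resize(a,None,fx=5,fy=5,interpolation=2));cv2.imwrite('pics/ct.png',cv2.resize(b,None,fx=6,fy=6,interpolation=2))
E
```

```text
(no output)
```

View pics/cs.png

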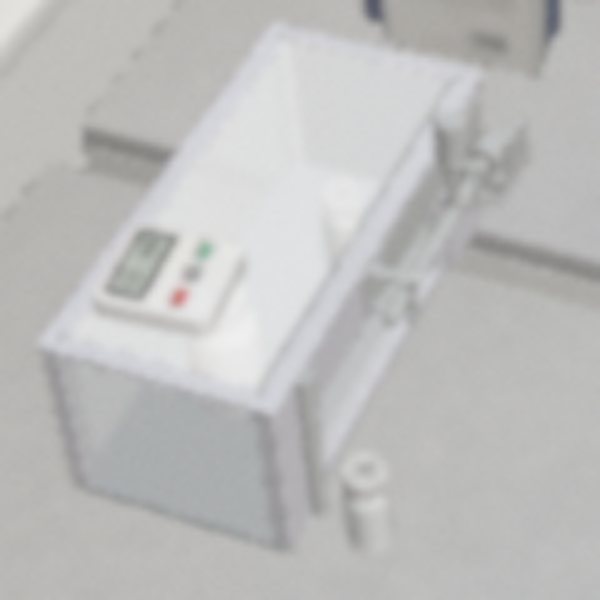

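View pics/ct.png

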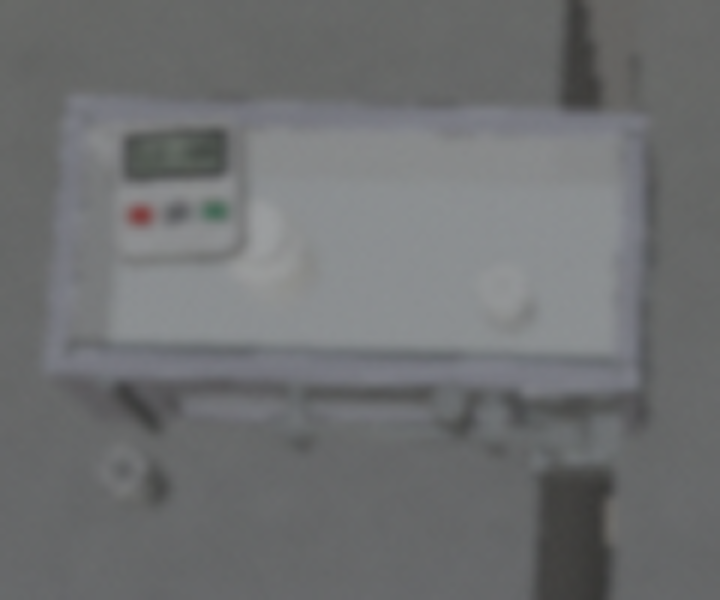

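In the enlarged views the roof corners are clear. The knob is an upright cylinder at about (455,138) in the side crop and about (492,412) in the top crop.

```bash
python3 - <<'E'
from h import *
np.set_printoptions(precision=4,suppress=True)
S=lambda x,y:(214.6+x/5,229.6+y/5)
T=lambda x,y:(194.6+x/6,169.6+y/6)
loc=np.array([[-.07,.15],[.07,.15],[.07,-.15],[-.07,-.15]])
A=[onz('side',*S(*p),.126)[:2] for p in[(278,412),(40,345),(275,22),(483,72)]]
B=[onz('top',*T(*p),.126)[:2] for p in[(48,372),(70,97),(645,118),(635,388)]]
def fit(P):
    P=np.array(P);L=loc if len(P)==4 else np.r_[loc,loc];c=P.mean(0);H=(L-L.mean(0)).T@(P-c);th=np.arctan2(H[0,1]-H[1,0],H[0,0]+H[1,1])
    R=np.array([[np.cos(th),-np.sin(th)],[np.sin(th),np.cos(th)]]);print('c',c,'th',th,'res',(P-c-L@R.T).round(4).tolist());return c,R,th
fit(A);fit(B);c,R,th=fit(A+B)
print('knob tri',tri(*S(455,138),*T(492,412)))
for z in(.151,.169):print(onz('side',*S(455,138),z),onz('top',*T(492,412),z))
# expected knob: hinge y? cage -y end stile 60
t=tri(*S(455,138),*T(492,412))[0];print('knob in cage',R.T@(t[:2]-c))
k=np.array([-.07-.006-.018+.006,0]);
for y in(-.05,-.06,-.07,-.08,-.09):
  for x in(-.094,-.10):
    w=c+R@[x,y];print(x,y,w,'side crop',(proj('side',[*w,.151])-[214.6,229.6])*5,'top crop',(proj('top',[*w,.151])-[194.6,169.6])*6)
# vial
print('vial',tri(*S(365,470),*T(123,472)))
E
```

```text
c [0.5876 0.0711] th 0.01276701521757931 res [[-0.0037, -0.0003], [0.0036, 0.0008], [0.0038, -0.0009], [-0.0037, 0.0004]]
c [0.5882 0.0696] th 0.005779326841719752 res [[-0.003, -0.0012], [0.0033, -0.0004], [0.0015, 0.0011], [-0.0018, 0.0005]]
c [0.5879 0.0704] th 0.009289000935864605 res [[-0.0045, 0.0002], [0.0028, 0.0017], [0.004, 0.0001], [-0.0034, 0.0009], [-0.0022, -0.0017], [0.0041, -0.0014], [0.0013, 0.0001], [-0.0021, 0.0]]
knob tri (array([ 0.5026, -0.0086,  0.1333]), np.float64(0.004121232352498064))
[0.4964 0.009  0.151 ] [ 0.4969 -0.0109  0.151 ]
[0.488  0.0269 0.169 ] [ 0.4931 -0.0126  0.169 ]
knob in cage [-0.0861 -0.0782]
-0.094 -0.05 [0.4944 0.0195] side crop [451.2425 150.0169] top crop [430.7845 414.6546]
-0.1 -0.05 [0.4884 0.0195] side crop [460.5542 152.3238] top crop [430.1629 426.4507]
-0.094 -0.06 [0.4945 0.0095] side crop [457.6643 139.3368] top crop [450.857  415.2076]
-0.1 -0.06 [0.4885 0.0095] side crop [466.9351 141.6179] top crop [450.2531 427.0041]
-0.094 -0.07 [ 0.4946 -0.0005] side crop [464.0188 128.7687] top crop [470.9295 415.7606]
-0.1 -0.07 [ 0.4886 -0.0005] side crop [473.249  131.0244] top crop [470.3432 427.5576]
-0.094 -0.08 [ 0.4947 -0.0105] side crop [470.3071 118.3108] top crop [491.002  416.3136]
-0.1 -0.08 [ 0.4887 -0.0105] side crop [479.497  120.5416] top crop [490.4332 428.1111]
-0.094 -0.09 [ 0.4948 -0.0205] side crop [476.53   107.9615] top crop [511.0744 416.8666]
-0.1 -0.09 [ 0.4888 -0.0205] side crop [485.68   110.1677] top crop [510.5232 428.6645]
vial (array([0.4775, 0.1912, 0.0587]), np.float64(0.0020781929560805077))
```

The top blob at (492,412) is a guide strap. The knob must be the blob at about (450,403), which agrees with the side ray and the geometry. I'll zoom once to refine this.

```bash
python3 - <<'E'
from h import *
def c(f,u,v):
    a=cv2.imread(f)[v:v+30,u:u+25];a=cv2.normalize(a,None,0,255,cv2.NORM_MINMAX);return cv2.resize(a,None,fx=16,fy=16,interpolation=2)
cv2.imwrite('pics/z.png',np.hstack([c('pics/s0.png',294,244),c('pics/t0.png',258,225)]))
E
```

```text
(no output)
```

View pics/z.png

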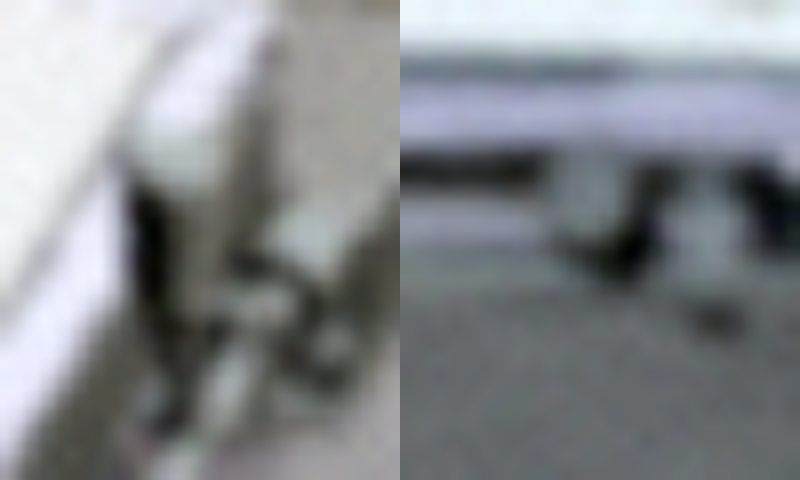

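```bash
python3 - <<'E'
from h import *
np.set_printoptions(precision=4,suppress=True)
s=(304.9,253.2);t=(269.4,237.0)
print(tri(*s,*t),onz('side',*s,.169),onz('top',*t,.169))
o=get_obs();print(proj('side',[.494,.007,.169]),proj('top',[.494,.007,.169]))
# tall bottle
print(onz('top',162,281,.123))
E
```

```text
(array([0.4972, 0.0092, 0.1668]), np.float64(0.0012091310801141356)) [0.4968 0.0114 0.169 ] [0.4962 0.0088 0.169 ]
[306.3513 252.4929] [269.969  237.7375]
[0.3596 0.3264 0.123 ]
```

Knob is at about (0.496, 0.009), with its top at z≈0.168, which fits the given 0.169. Moving to hover above it.

Call:
jog_arm --deltas '[{"tx": 40,"ty": -45,"tz": -4},{"tx": 40,"ty": -45,"tz": -4},{"tx": 40,"ty": -45,"tz": -4},{"tx": 40,"ty": -45,"tz": -4},{"tx": 40,"ty": -45,"tz": -4}]'

```text
invalid input at $.deltas[0]: expected keys tx, ty, tz, rx, ry, rz, hand
```

Call:
jog_arm --deltas '[{"tx": 40,"ty": -45,"tz": -4,"rx": 0,"ry": 0,"rz": 0,"hand": 1},{"tx": 40,"ty": -45,"tz": -4,"rx": 0,"ry": 0,"rz": 0,"hand": 1},{"tx": 40,"ty": -45,"tz": -4,"rx": 0,"ry": 0,"rz": 0,"hand": 1},{"tx": 40,"ty": -45,"tz": -4,"rx": 0,"ry": 0,"rz": 0,"hand": 1},{"tx": 40,"ty": -45,"tz": -4,"rx": 0,"ry": 0,"rz": 0,"hand": 1}]'

```text
time_s: 0.72
tcp_pos: [0.317, -0.3753, 0.2513]
ee_rot: [[0.961, 0.276, -0.0], [0.276, -0.961, 0.0], [-0.0, -0.0, -1.0]]
force: [0.4, -0.1, 0.5]
gripper_width: 0.0853
grasp_force: 0.0
```

Call:
jog_arm --deltas '[{"tx": 40,"ty": -46,"tz": 0,"rx": 0,"ry": 0,"rz": 0,"hand": 1},{"tx": 40,"ty": -46,"tz": 0,"rx": 0,"ry": 0,"rz": 0,"hand": 1},{"tx": 40,"ty": -46,"tz": 0,"rx": 0,"ry": 0,"rz": 0,"hand": 1},{"tx": 40,"ty": -46,"tz": 0,"rx": 0,"ry": 0,"rz": 0,"hand": 1},{"tx": 40,"ty": -46,"tz": 0,"rx": 0,"ry": 0,"rz": 0,"hand": 1}]'

```text
time_s: 1.35
tcp_pos: [0.4456, -0.0991, 0.2514]
ee_rot: [[0.961, 0.276, 0.0], [0.276, -0.961, -0.0], [0.0, 0.0, -1.0]]
force: [1.3, -1.5, 0.0]
gripper_width: 0.0854
grasp_force: 0.0
```

Call:
jog_arm --deltas '[{"tx": 39,"ty": -45,"tz": 0,"rx": 0,"ry": 0,"rz": 0,"hand": 0.7},{"tx": 39,"ty": -45,"tz": 0,"rx": 0,"ry": 0,"rz": 0,"hand": 0.7},{"tx": 0,"ty": 0,"tz": 0,"rx": 0,"ry": 0,"rz": 0.135,"hand": 0.7},{"tx": 0,"ty": 0,"tz": 0,"rx": 0,"ry": 0,"rz": 0.135,"hand": 0.7},{"tx": 0,"ty": 0,"tz": 0,"rx": 0,"ry": 0,"rz": 0,"hand": 0.7}]'

```text
time_s: 1.98
tcp_pos: [0.4951, 0.0072, 0.2511]
ee_rot: [[1.0, 0.011, -0.0], [0.011, -1.0, 0.0], [-0.0, -0.0, -1.0]]
force: [0.1, 0.4, 1.0]
gripper_width: 0.0594
grasp_force: 0.0
```

```bash
python3 - <<'E'
from h import *
np.set_printoptions(precision=4,suppress=True)
a=snap('side','s1');b=snap('top','t1')
o=get_obs();print(o['tcp_pos'],o['ee_rot'],o['gripper_width'],o['joint_positions'])
a=a[210:280,270:345,::-1];b=b[200:270,230:305,::-1]
cv2.imwrite('pics/z1.png',np.hstack([cv2.resize(x,(400,373),interpolation=2) for x in(a,b)]))
E
```

```text
[0.4952 0.007  0.2513] [[ 0.9999  0.0129 -0.0002]
 [ 0.0129 -0.9999 -0.    ]
 [-0.0002  0.     -1.    ]] 0.05981176550736069 [ 0.2689  0.1402 -0.4496  1.9533  0.0695  1.063  -1.7686]
```

View pics/z1.png

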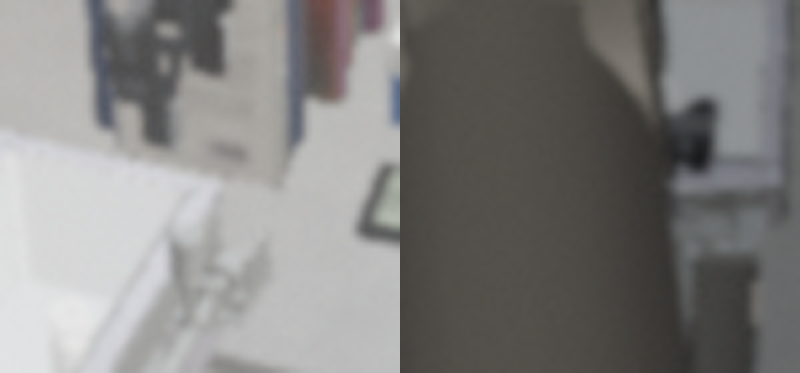

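The side view shows the open fingers above the knob, with nothing touching. The arm hides the knob in the top view. Lowering.

Call:
jog_arm --deltas '[{"tx": 1,"ty": -1,"tz": 30,"rx": 0,"ry": 0,"rz": 0,"hand": 0.7},{"tx": 0,"ty": 0,"tz": 30,"rx": 0,"ry": 0,"rz": 0,"hand": 0.6},{"tx": 0,"ty": 0,"tz": 30,"rx": 0,"ry": 0,"rz": 0,"hand": 0.5},{"tx": 0,"ty": 0,"tz": 22,"rx": 0,"ry": 0,"rz": 0,"hand": 0.5},{"tx": 0,"ty": 0,"tz": 0,"rx": 0,"ry": 0,"rz": 0,"hand": 0.5}]' --force 20

```text
time_s: 2.7
tcp_pos: [0.4954, 0.0079, 0.1382]
ee_rot: [[1.0, 0.012, -0.003], [0.012, -1.0, 0.0], [-0.003, -0.0, -1.0]]
force: [0.6, 0.1, 0.5]
gripper_width: 0.0427
grasp_force: 0.0
```

```bash
python3 - <<'E'
from h import *
np.set_printoptions(precision=4,suppress=True)
a=snap('side','s2')
o=get_obs();print(o['tcp_pos'],o['gripper_width'],o['force'])
a=a[215:280,270:345,::-1]
cv2.imwrite('pics/z2.png',cv2.resize(a,(675,585),interpolation=2))
E
```

```text
[0.4961 0.008  0.1393] 0.04288078495574884 [ 0.3891 -0.0303 -0.3267]
```

View pics/z2.png

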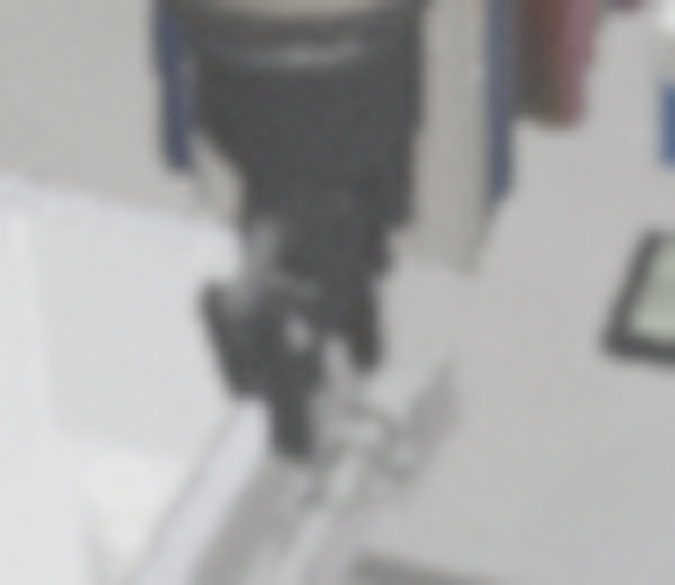

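The fingers straddle the knob: left finger at about (290,420), right at (365,330), knob between them near (338,385). Closing in steps.

Call:
jog_arm --deltas '[{"tx": 0,"ty": 0,"tz": 0,"rx": 0,"ry": 0,"rz": 0,"hand": 0.4},{"tx": 0,"ty": 0,"tz": 0,"rx": 0,"ry": 0,"rz": 0,"hand": 0.35},{"tx": 0,"ty": 0,"tz": 0,"rx": 0,"ry": 0,"rz": 0,"hand": 0.32},{"tx": 0,"ty": 0,"tz": 0,"rx": 0,"ry": 0,"rz": 0,"hand": 0.32}]'

```text
time_s: 3.25
tcp_pos: [0.4964, 0.0081, 0.1396]
ee_rot: [[1.0, 0.01, 0.0], [0.01, -1.0, -0.0], [0.0, 0.0, -1.0]]
force: [0.6, 0.5, 0.2]
gripper_width: 0.0275
grasp_force: 0.0
```

Call:
jog_arm --deltas '[{"tx": 0,"ty": 0,"tz": 0,"rx": 0,"ry": 0,"rz": 0,"hand": 0.3},{"tx": 0,"ty": 0,"tz": 0,"rx": 0,"ry": 0,"rz": 0,"hand": 0.29}]'

```text
time_s: 3.5
tcp_pos: [0.4963, 0.0081, 0.1393]
ee_rot: [[1.0, 0.01, 0.0], [0.01, -1.0, 0.0], [0.0, -0.0, -1.0]]
force: [-0.1, 0.4, -0.7]
gripper_width: 0.0249
grasp_force: 0.0
```

Call:
jog_arm --deltas '[{"tx": 0,"ty": 0,"tz": 0,"rx": 0,"ry": 0,"rz": 0,"hand": 0.27},{"tx": 0,"ty": 0,"tz": 0,"rx": 0,"ry": 0,"rz": 0,"hand": 0.26},{"tx": 0,"ty": 0,"tz": 0,"rx": 0,"ry": 0,"rz": 0,"hand": 0.25}]'

```text
time_s: 3.88
tcp_pos: [0.4963, 0.0082, 0.1393]
ee_rot: [[1.0, 0.01, 0.0], [0.01, -1.0, 0.0], [0.0, -0.0, -1.0]]
force: [-0.1, 0.3, -0.2]
gripper_width: 0.021
grasp_force: 0.2
```

Call:
jog_arm --deltas '[{"tx": 0,"ty": 0,"tz": 0,"rx": 0,"ry": 0,"rz": 0,"hand": 0.24},{"tx": 0,"ty": 0,"tz": 0,"rx": 0,"ry": 0,"rz": 0,"hand": 0.22}]'

```text
time_s: 4.12
tcp_pos: [0.4964, 0.0081, 0.1394]
ee_rot: [[1.0, 0.01, 0.0], [0.01, -1.0, 0.0], [0.0, -0.0, -1.0]]
force: [-0.1, 1.0, 2.9]
gripper_width: 0.0193
grasp_force: 19.5
```

Gripped at 19.3 mm with almost no side load. Firming the grip, then lifting.

Call:
jog_arm --deltas '[{"tx": 0,"ty": 0,"tz": 0,"rx": 0,"ry": 0,"rz": 0,"hand": 0},{"tx": 0,"ty": 0,"tz": 0,"rx": 0,"ry": 0,"rz": 0,"hand": 0}]' --force 45

```text
time_s: 4.38
tcp_pos: [0.4964, 0.0081, 0.1395]
ee_rot: [[1.0, 0.01, 0.0], [0.01, -1.0, 0.0], [0.0, -0.0, -1.0]]
force: [-1.0, 1.1, 5.0]
gripper_width: 0.0185
grasp_force: 43.8
```

Call:
jog_arm --deltas '[{"tx": 0,"ty": 0,"tz": -3,"rx": 0,"ry": 0,"rz": 0,"hand": 0},{"tx": 0,"ty": 0,"tz": -3,"rx": 0,"ry": 0,"rz": 0,"hand": 0},{"tx": 0,"ty": 0,"tz": -3,"rx": 0,"ry": 0,"rz": 0,"hand": 0},{"tx": 0,"ty": 0,"tz": -2,"rx": 0,"ry": 0,"rz": 0,"hand": 0},{"tx": 0,"ty": 0,"tz": 0,"rx": 0,"ry": 0,"rz": 0,"hand": 0}]'

```text
time_s: 5.0
tcp_pos: [0.4963, 0.0081, 0.1505]
ee_rot: [[1.0, 0.01, 0.0], [0.01, -1.0, -0.0], [0.0, 0.0, -1.0]]
force: [-0.1, 0.8, -0.4]
gripper_width: 0.0184
grasp_force: 44.0
```

```bash
python3 - <<'E'
from h import *
a=snap('side','s3')[235:285,285:335,::-1];b=cv2.imread('pics/s2.png')[235:285,285:335]
cv2.imwrite('pics/z3.png',np.hstack([cv2.resize(x,(400,400),interpolation=2) for x in(b,a)]))
E
```

```text
(no output)
```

View pics/z3.png

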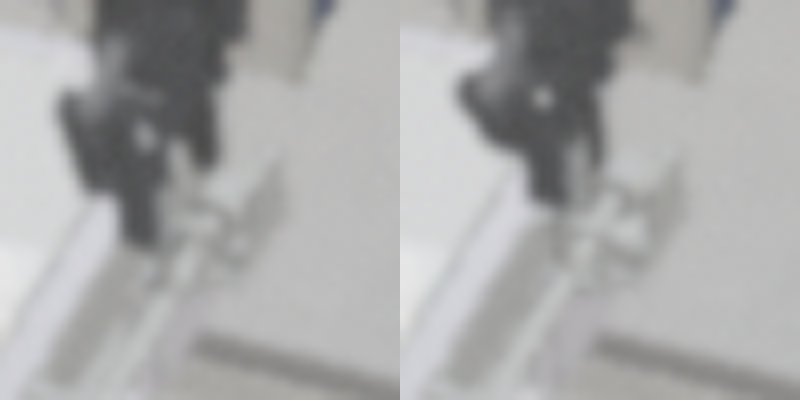

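The bolt rod now sits visibly higher in its strap: in the right half it crosses near (590,235), against (190,260) before. Drawing it back with force checks.

Call:
jog_arm --deltas '[{"tx": 0,"ty": -3,"tz": 0,"rx": 0,"ry": 0,"rz": 0,"hand": 0},{"tx": 0,"ty": -3,"tz": 0,"rx": 0,"ry": 0,"rz": 0,"hand": 0},{"tx": 0,"ty": -3,"tz": 0,"rx": 0,"ry": 0,"rz": 0,"hand": 0}]'

```text
time_s: 5.42
tcp_pos: [0.4962, 0.0173, 0.1503]
ee_rot: [[1.0, 0.01, -0.0], [0.01, -1.0, 0.0], [-0.0, -0.0, -1.0]]
force: [-0.1, -0.8, -1.6]
gripper_width: 0.0183
grasp_force: 44.0
```

Call:
jog_arm --deltas '[{"tx": 0,"ty": -4,"tz": 0,"rx": 0,"ry": 0,"rz": 0,"hand": 0},{"tx": 0,"ty": -4,"tz": 0,"rx": 0,"ry": 0,"rz": 0,"hand": 0},{"tx": 0,"ty": -4,"tz": 0,"rx": 0,"ry": 0,"rz": 0,"hand": 0}]'

```text
time_s: 5.8
tcp_pos: [0.4961, 0.0294, 0.1503]
ee_rot: [[1.0, 0.01, -0.0], [0.01, -1.0, 0.0], [-0.0, -0.0, -1.0]]
force: [0.1, -0.5, -1.0]
gripper_width: 0.0187
grasp_force: 44.0
```

Call:
jog_arm --deltas '[{"tx": 0,"ty": -4,"tz": 0,"rx": 0,"ry": 0,"rz": 0,"hand": 0},{"tx": 0,"ty": -4,"tz": 0,"rx": 0,"ry": 0,"rz": 0,"hand": 0},{"tx": 0,"ty": -4,"tz": 0,"rx": 0,"ry": 0,"rz": 0,"hand": 0},{"tx": 0,"ty": -2,"tz": 0,"rx": 0,"ry": 0,"rz": 0,"hand": 0},{"tx": 0,"ty": 0,"tz": 0,"rx": 0,"ry": 0,"rz": 0,"hand": 0}]'

```text
time_s: 6.42
tcp_pos: [0.496, 0.0434, 0.1504]
ee_rot: [[1.0, 0.01, 0.0], [0.01, -1.0, 0.0], [0.0, -0.0, -1.0]]
force: [0.4, -0.1, -0.9]
gripper_width: 0.0187
grasp_force: 44.0
```

Forces stay small with the bolt drawn about 35 mm. Swinging the gate along its arc with the tool turning with it.

Call:
jog_arm --deltas '[{"tx": -6.3,"ty": -0.9,"tz": 0,"rx": 0,"ry": 0,"rz": 0.045,"hand": 0},{"tx": -6.3,"ty": -0.9,"tz": 0,"rx": 0,"ry": 0,"rz": 0.045,"hand": 0},{"tx": 0,"ty": 0,"tz": 0,"rx": 0,"ry": 0,"rz": 0,"hand": 0}]'

```text
time_s: 6.8
tcp_pos: [0.4835, 0.0451, 0.1505]
ee_rot: [[0.997, -0.08, 0.001], [-0.08, -0.997, 0.0], [0.001, -0.0, -1.0]]
force: [2.6, -0.9, -1.1]
gripper_width: 0.0187
grasp_force: 44.0
```

Call:
jog_arm --deltas '[{"tx": -6.3,"ty": -0.9,"tz": 0,"rx": 0,"ry": 0,"rz": 0.045,"hand": 0},{"tx": -6.3,"ty": -0.9,"tz": 0,"rx": 0,"ry": 0,"rz": 0.045,"hand": 0},{"tx": -6.3,"ty": -0.9,"tz": 0,"rx": 0,"ry": 0,"rz": 0.045,"hand": 0},{"tx": -6.3,"ty": -0.9,"tz": 0,"rx": 0,"ry": 0,"rz": 0.045,"hand": 0}]'

```text
time_s: 7.3
tcp_pos: [0.4594, 0.0524, 0.1505]
ee_rot: [[0.966, -0.258, 0.001], [-0.258, -0.966, 0.0], [0.001, -0.0, -1.0]]
force: [1.5, 1.0, -1.2]
gripper_width: 0.0186
grasp_force: 44.0
```

Call:
jog_arm --deltas '[{"tx": -6.3,"ty": -0.9,"tz": 0,"rx": 0,"ry": 0,"rz": 0.045,"hand": 0},{"tx": -6.3,"ty": -0.9,"tz": 0,"rx": 0,"ry": 0,"rz": 0.045,"hand": 0},{"tx": -6.3,"ty": -0.9,"tz": 0,"rx": 0,"ry": 0,"rz": 0.045,"hand": 0},{"tx": -6.3,"ty": -0.9,"tz": 0,"rx": 0,"ry": 0,"rz": 0.045,"hand": 0},{"tx": 0,"ty": 0,"tz": 0,"rx": 0,"ry": 0,"rz": 0,"hand": 0}]'

```text
time_s: 7.92
tcp_pos: [0.4366, 0.0639, 0.1505]
ee_rot: [[0.905, -0.425, 0.0], [-0.425, -0.905, -0.0], [0.0, -0.0, -1.0]]
force: [1.0, -0.0, -1.1]
gripper_width: 0.0182
grasp_force: 44.0
```

Call:
jog_arm --deltas '[{"tx": 0,"ty": 0,"tz": 0,"rx": 0,"ry": 0,"rz": 0,"hand": 0},{"tx": 0,"ty": 0,"tz": 0,"rx": 0,"ry": 0,"rz": 0,"hand": 0},{"tx": 0,"ty": 0,"tz": 0,"rx": 0,"ry": 0,"rz": 0,"hand": 0},{"tx": 0,"ty": 0,"tz": 0,"rx": 0,"ry": 0,"rz": 0,"hand": 0}]'

```text
time_s: 8.43
tcp_pos: [0.4365, 0.0638, 0.1504]
ee_rot: [[0.905, -0.426, 0.0], [-0.426, -0.905, 0.0], [0.0, -0.0, -1.0]]
force: [1.7, 0.4, -2.9]
gripper_width: 0.0185
grasp_force: 44.0
```

```bash
python3 - <<'E'
from h import *
a=snap('side','s4')[210:350,215:355,::-1]
cv2.imwrite('pics/z4.png',cv2.resize(a,(600,600),interpolation=2))
E
```

```text
(no output)
```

View pics/z4.png

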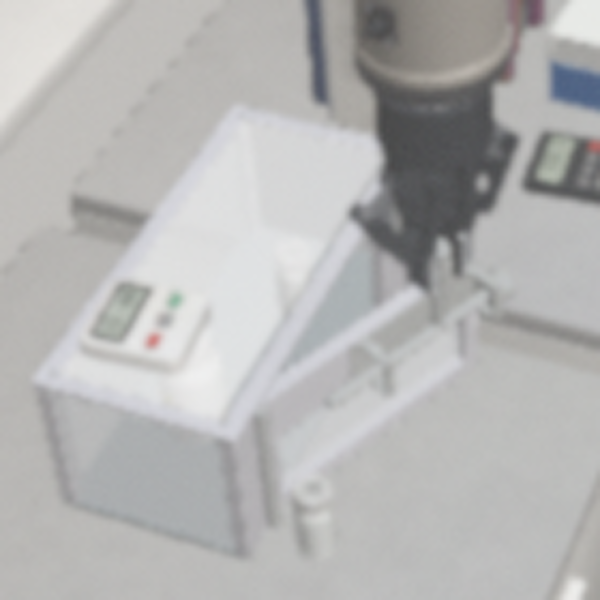

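The gate stands ajar with its free edge near (465,345) and the fingers on the knob at (440,275). The bolt is drawn back, and the vial and timer have not moved. Handing in.

```bash
python3 -c "
from h import *
print(job.job_done())"
```

```text
the job is handed in; nothing more can be done
None
```

I lifted the bolt over the lip, drew it back about 35 mm and handed in with the knob still gripped and the gate held still at about 0.45 rad (roughly 9 cm at the free edge); nothing looked disturbed in the last picture, and no verdict came back.

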